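# Tighten the drill chuck and index the slide to the next hole

### The arm

A 6-joint arm with a two-finger parallel gripper is mounted at the origin on a cart in front of the work surface, level with it; the furniture and walls round the work are solid. World frame = base frame: x ahead of the robot, y to its left, z up, the work surface at z = 0. Lengths are in mm, angles in rad, forces in N, time in s.
With the tool pointing down it reaches from about 350 to 775 mm from the base axis. Payload 7.3 kg.
Tool frame: the origin (TCP) lies on the centre line of the jaws, within the pads' length; the fingertips stand 11 mm ahead of it and the grasp point (between the pads) lies 8 mm behind it; z points along the fingers, y is the line along which they close (so a half turn about z gives the same grasp; the last joint's range is limited). The gripper opens to 92 mm and grips with 3 to 60 N. Pads are 19 mm wide; open, the fingers measure 130 mm over their backs; the gripper's body (75 mm by 190 mm) begins 47 mm behind the grasp point.
Start: joints at [-1.413, 0.342, 1.524, -0, 1.275, -0.146], TCP at [157.075, -500.97, 237.741] pointing down, gripper open.
Joint ranges: [-2.53, 2.53], [-0.77, 2.02], [0.04, 2.7], [-1, 4.14], [0.28, 2.66], [-3.11, 3.11]. Speed limits (rad/s): [2.57, 2.57, 3.14, 3.14, 3.14, 3.14].

### API

Orientations are given as [roll, pitch, yaw] about the fixed x, y, z axes, in that order (R = Rz(yaw) Ry(pitch) Rx(roll)).
In Python, from plant import bot gives the robot as it stands.
- The arm moves only by the tool step_arm, never from a script. Its argument "deltas" is a list of rows, each a list of 5 numbers: the opening, from 0 (shut) to 1 (fully open), then the shift along the tool's x, y, z each as a share of 0.5 m, from -1 to 1, then the turn about the tool's z as a share of pi/2 rad, from -1 to 1. In form: [[claw, x, y, z, turn], ...]. A call has 1 to 8 rows; each row shifts and turns the commanded pose from where the row before left it, along the tool's axes as they then stand; what a row does not reach is not made up. A row lasts 1/10 s, in which the tool goes at most 50 mm and 8.59 degrees, less where a joint would pass 70% of its speed; a pose out of reach is approached as far as the arm can. A call with a number of a shift or a turn outside -1 to 1 is refused whole. A call with a gripper value outside its range is refused whole. The fingers move at their own pace and stop on an object; the grip force is fixed at half the most. Time passes only in rows, so rows that do not move let the fingers close. It gives the time, the measured TCP pose, the force, the opening and the grip force at its end, in the units of the state.
- bot.get_obs(): the state, without advancing time (a new reading comes with each control period).
- bot.capture(name): name is "side" or "top"; returns (picture, depth): 480x640x3 uint8, red, green, blue; 480x640 float32, mm along the optical axis (not along the pixel's ray), 0 where there is no reading.
- bot.camera_params(name): a dict with "fov_y" (degrees; the focal length in pixels is half the picture's height over the tangent of half this angle, whatever the lens; pixels are square), "cx", "cy" (the principal point, pixels), "rvec" (rotation vector, rad) and "tvec" (3), from world to camera coordinates, as OpenCV has them. Camera axes: x right, y down, z forward; pixel columns grow to the right and rows downward; lengths in mm; the calibration is good to about 2 mm. A picture is of the moment at which its call begins. camera_params takes no time and is no camera call.
- bot.close_job(): hands the job in; it is judged then, once.
The state is a dict: "time": time; "joint_positions": joint angles; "dq": joint speeds; "tau": joint torques, N m; "tool_pos": TCP position; "tcp_rot": TCP orientation; "contact_force": force on the tool from outside, world axes, zero at the start; "moment": the same for the moment, N m; "grip_width": finger opening in mm; "finger_force": force on a finger pad.
Only numpy, scipy, OpenCV 4.12 (cv2) and the standard library are available. Lean on these libraries where they do the work, as an engineer would, in place of code of your own. Each camera call takes 0.05 s, during which the arm holds its last target. There are 200 camera calls.

### The job

The drill in the chuck of the blue indexing slide stands loose: turn the black chuck sleeve clockwise (seen from above) until the jaws hold the drill firmly. Then pull up the red lock knob, slide the carriage to the neighbouring hole marked by the green tag and let the pin down fully home in that hole. Finish still holding the red knob with the pin home, the drill still tight and upright in the chuck, and leave the other things on the bench where they stand.

Things in the scene. Friction and masses are not known exactly. Their poses are not given: they have to be found in the camera images.
- slide_base: blue base plate of the indexing slide, fixed to the bench, 160 x 300 mm, 12 mm thick; origin at the centre of its underside on the bench top. Its own y axis runs along the slide; its -x side (towards the robot) carries a raised aluminium index strip (top 26 mm above the bench) with five square 13 mm holes, 40 mm apart along y and 50 mm to -x of the origin, the middle one at y = 0; its +x side carries the guide rail of the carriage.
- carriage (a joint): position of the grey carriage along the base's +y, m (range -0.082 to 0.082); 0 = over the middle hole, where it starts locked by the pin; 0.04 = the next hole to +y, -0.04 = the next to -y. About 3 N of sliding friction. The carriage carries the chuck and, on an arm towards the robot, the lock plunger; all of them travel together. In a hole the pin leaves the carriage +-2 mm of play.
- chuck_grip (a point): point on the vertical axis of the drill chuck, half-way up the black ribbed sleeve (44 mm in diameter, its straight part 55 to 79 mm above the bench), 69 mm above the bench; the carriage's top is 42 mm above the bench. The chuck stands 85 mm from the lock knob, square to the slide (35 mm to +x of the base's origin).
- sleeve (a joint): turn of the chuck sleeve, rad, growing clockwise as seen from above; 0 = fully open, stop at 1.6. Friction 0.2 N m: it stays where it is left. The three steel jaws are coupled to it (2.5 mm of travel per rad): they meet the drill at about 0.85 and squeeze it harder the further it is turned (roughly 5 N per jaw at 1.1, 13 N at 1.4). Starts between 0 and 0.4.
- drill: loose steel twist drill, 10 mm in diameter, 62 mm long, standing point up in the chuck with its top 104 mm above the bench (25 mm above the sleeve's straight part); origin at the centre of its lower end, z along it.
- jaw0: first of the three steel jaws inside the chuck sleeve, round the drill
- jaw1: second jaw
- jaw2: third jaw
- knob_grip (a point): centre of the red ribbed lock knob (28 mm in diameter, ribbed part 62 to 80 mm above the bench, top at 84 mm) when the pin is home: 73 mm above the bench. Below the knob the brass bush reaches to 52 mm above the bench.
- lock_knob: the red lock knob itself; origin on its axis, 73 mm below point knob_grip
- plunger (a joint): lift of the lock plunger, m: 0 = pin fully down, 0.022 = fully pulled up. The knob is pulled straight up against a spring (4.5 N at 0, 8 N at the top) that pulls it back down. The pin (9 mm, round-nosed) reaches 12 mm into the hole, so it must be lifted more than 12 mm to free the carriage.
- pin_tip (a point): lower tip of the lock pin, straight below the knob
- green_hole (a point): middle of the mouth of the hole that the green tag marks, in the top face of the index strip, 26 mm above the bench. The green tag (18 mm wide, 23 mm high) is clipped to the strip's front edge beside this hole; a red tag marks the hole on the other side of the middle one. Which side is green changes.
- tub_2: bystander: lidded plastic tub, 97 mm wide, 54 mm high; origin at the centre of its underside
- oil_can: bystander: red oil can with a long spout, 60 mm wide, 130 mm high; origin at the centre of its underside
- pump_bottle: bystander: white pump bottle, 66x78x232 mm, near the right (-y) edge of the bench, just beyond which a tall fixed storage rack stands (keep the arm clear of it); origin at the centre of its underside
- clear_box: bystander: clear open plastic box, 89x116x62 mm; origin at the centre of its underside

How it is judged (in metres and radians):
On the way, in this order (a step that is already met when the one before it is completed fails the run):
1. with the pin still home in the middle hole, the sleeve is turned until all three jaws hold the drill firmly (over 5 N each) (contact force between each of jaw0, jaw1, jaw2 and drill above 5 N and value of joint plunger below 0.006 m and value of joint carriage between -0.005 and 0.005 m), for 0.2 s.
2. the lock plunger is pulled up until the pin is clear of the strip (over 12 mm), the drill still held (contact force between each of jaw0, jaw1, jaw2 and drill above 1.5 N and value of joint plunger above 0.012 m), for 0.1 s.
At the end, for the whole second after the job is handed in: Pin in the green-tagged hole (within 4 mm of its centre, plunger within 3 mm of fully down), carriage at rest, fingers still holding the knob (over 2 N); drill upright (0.12 rad), within 4 mm of the chuck's axis, every jaw pressing on it (over 1.5 N) (contact force between each of jaw0, jaw1, jaw2 and drill above 1.5 N and angle between drill's own z axis and vertical below 0.12 rad and horizontal distance between drill and chuck_grip below 0.004 m and horizontal distance between pin_tip and green_hole below 0.004 m and value of joint plunger below 0.003 m and velocity of joint carriage between -0.01 and 0.01 m/s and contact force between the fingers and lock_knob above 2 N); the arm keeps its last pose, push and grip.
It fails at once if a bystander is moved by more than 30 mm (distance of any of tub_2, oil_can, pump_bottle, clear_box from where it was at the start of the episode above 0.03 m).
It fails at once if the drill is knocked over or pulled up out of the chuck (angle between drill's own z axis and vertical above 0.5 rad or z of drill in the frame of slide_base above 0.06 m).
It also fails if it takes over 56 s, if anything falls off the work surface, if the arm or the gripper's body presses on something with over 40 N, if the wrist force passes 120 N, or if a joint passes its speed limit or range.

## Working session

There is one attempt and no reset: what is moved stays moved. The work goes in short steps, Python scripts to look and compute and a tool call to move; the robot and the scene stay as the last step left them, time stands still between calls to the robot, and variables do not carry over. Pictures are saved under pics/ and viewed, at most 10 in all, crops included, and the job is handed in when it is done.

Besides the shell and the picture viewer there is one more tool, called after "Call:" as name(argument=value, ...) on one line, values as JSON. step_arm: Moves the arm, as the interface text tells. Shift numbers are shares of 0.5 m and turn numbers shares of pi/2 rad, none past 1 either way. Its arguments: {"type":"object","properties":{"deltas":{"type":"array","items":{"type":"array","items":{"type":"number","minimum":-1,"maximum":1}}}},"required":["deltas"]}

```bash
mkdir -p pics; cat > h.py <<'E'
import numpy as np,cv2
from plant import bot
def cam(n):
    p=bot.camera_params(n);f=240/np.tan(np.radians(p["fov_y"])/2)
    R=cv2.Rodrigues(np.array(p["rvec"],float))[0];return f,p["cx"],p["cy"],R,np.array(p["tvec"],float).ravel()
def ray(n,u,v,z):
    f,cx,cy,R,t=cam(n);d=R.T@np.array([(u-cx)/f,(v-cy)/f,1]);c=-R.T@t
    return c+d*(z-c[2])/d[2]
def cloud(n,D):
    f,cx,cy,R,t=cam(n);v,u=np.mgrid[:480,:640]
    P=np.stack([(u-cx)/f*D,(v-cy)/f*D,D],-1)-t
    return P@R
def save(n,name):
    I,D=bot.capture(n);cv2.imwrite(f"pics/{name}.png",I[:,:,::-1]);return I,D
E
python3 - <<'E'
from h import *
for n in("side","top"):
    I,D=save(n,n+"0");np.savez(f"{n}0.npz",I=I,D=D);print(n,bot.camera_params(n),-cam(n)[3].T@cam(n)[4])
print(bot.get_obs())
E
```

```text
side {'fov_y': 45.35666270231889, 'cx': 321.10434385170424, 'cy': 246.01641635255717, 'rvec': array([ 0.58302554, -2.58913506,  1.31409344]), 'tvec': array([500.13516413, 200.49142616, 986.58573073])} [180.62250426 828.24666833 738.28610022]
top {'fov_y': 53.84071574897868, 'cx': 324.7527375121265, 'cy': 239.01612857969062, 'rvec': array([ 2.15174941, -2.10959868,  0.20264001]), 'tvec': array([  -5.61186487,  550.55099092, 1143.48925673])} [ 335.92260021   13.75174046 1223.79428958]
{'time': 0.1, 'joint_positions': array([-1.41300297e+00,  3.42674478e-01,  1.52487927e+00, -1.46047370e-05,
        1.27541398e+00, -1.46032133e-01]), 'dq': array([ 2.79403940e-05, -6.77927742e-04, -2.96598329e-03, -1.13458826e-05,
       -8.22446356e-04,  1.64393057e-03]), 'tau': array([ 1.99156682e-03, -4.32004595e+01, -2.44694388e+01,  7.19929347e-02,
        5.25773491e-02, -3.77296146e-05]), 'tool_pos': array([ 157.01365698, -500.62109632,  237.1180671 ]), 'tcp_rot': array([-3.14023018e+00, -1.86274708e-04,  3.03829622e-01]), 'contact_force': array([-0.04438317,  0.78186907, -0.05332653]), 'moment': array([-0.01331037, -0.04398686, -0.03139371]), 'finger_force': 0.0, 'grip_width': 91.9312839371446}
```

View pics/side0.png

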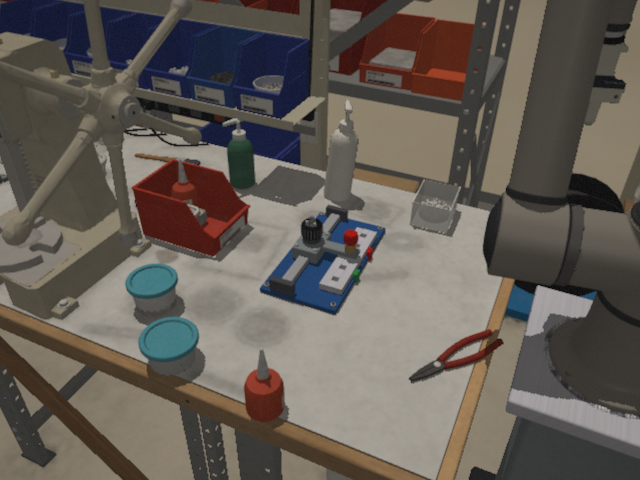

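View pics/top0.png

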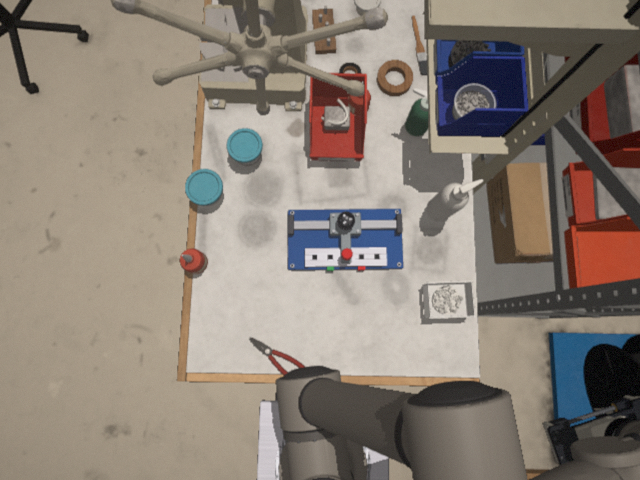

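The side view shows the chuck at about (312,230), the red knob at (351,238) and the green tag at (357,274). The top view shows the chuck at (347,220), the knob at (346,254), and the green tag at (330,269), so green is on the +y side. Next I'll measure these points.

```bash
python3 - <<'E'
from h import *
for n,(x0,y0,x1,y1) in (("top",(270,195,420,285)),("side",(250,190,400,320))):
    z=np.load(n+"0.npz");I=z["I"];D=z["D"];H=cv2.cvtColor(I,cv2.COLOR_RGB2HSV).astype(int)
    P=cloud(n,D);h,s,v=H[...,0],H[...,1],H[...,2]
    roi=np.zeros(h.shape,bool);roi[y0:y1,x0:x1]=1
    ms={"red":((h<8)|(h>172))&(s>150)&(v>70),"green":(h>45)&(h<80)&(s>120),"blue":(h>100)&(h<125)&(s>150),"black":(v<60)}
    for k,m in ms.items():
        m=(m&roi).astype(np.uint8);c,L,st,ce=cv2.connectedComponentsWithStats(m)
        for i in range(1,c):
            if st[i,4]<12:continue
            q=P[L==i];print(n,k,st[i],ce[i].round(1),np.median(q,0).round(1),q.min(0).round(),q.max(0).round())
        if k=="blue" and n=="top":
            r=cv2.minAreaRect(np.argwhere(m)[:,::-1].astype(np.float32));B=cv2.boxPoints(r);W=np.array([ray(n,u,w,12) for u,w in B]);print(W.round(1),W.mean(0),[np.arctan2(*(W[(i+1)%4]-W[i])[1::-1][::1]).round(4) for i in range(4)])
    # high points in roi
    m=roi&(P[...,2]>60)&(P[...,2]<82);q=P[m];print(n,len(q))
    if n=="top":
        for zz in((78,),):
            pass
    np.set_printoptions(suppress=True)
for p in [(346,254,84)]:print(ray("top",*p))
E
```

```text
top red [342 249  10  10  81] [346.5 253.5] [510.8 -49.3  82.5] [336. -60.  77.] [ 521.   14. 1224.]
top red [358 267   7   3  21] [361. 268.] [482.4 -89.   21.5] [479. -97.  17.] [485. -81.  26.]
top green [327 267   7   3  21] [330. 268.] [480.6  -9.7  21.9] [477. -17.  20.] [483.  -2.  26.]
[[ 538.2   45.6   12. ]
 [ 668.6   27.9   12. ]
 [ 633.  -215.6   12. ]
 [ 503.7 -193.5   12. ]] [585.85799889 -83.89278808  12.        ] [np.float64(-0.1347), np.float64(-1.7159), np.float64(2.9717), np.float64(1.4276)]
top black [338 212  16  18 129] [345.1 221.3] [588.7 -44.   81.1] [572. -64.  49.] [615. -26.  90.]
top 181
side red [344 230  14  16 180] [350.2 237.4] [508.  -39.   79.6] [ 181. -146.   12.] [559. 828. 738.]
side red [366 248   7  12  52] [369.  252.4] [481.1 -83.5  21.3] [ 476. -114.    7.] [488. -77.  27.]
side green [353 269   7  14  65] [355.7 274.4] [478.5  -2.9  21.4] [473. -34.   4.] [486.   2.  26.]
side blue [317 215  10   8  44] [321.5 218. ] [ 628.3 -169.6   11.4] [ 181. -180.    9.] [642. 828. 738.]
side blue [332 220  52  28 460] [352. 230.] [ 560.4 -162.6   11.7
[... 305 characters left out ...]
1.9] [479. -76.   9.] [488. -36.  15.]
side black [326 207  22  16 154] [337.1 213.6] [ 589.6 -179.5   28.5] [ 181. -186.   11.] [624. 828. 738.]
side black [302 219  21  29 431] [311.7 233.2] [588.  -30.1  69.6] [181. -66.  37.] [615. 828. 738.]
side black [309 249  28  17 194] [323.  257.1] [564.8 -33.7  12.9] [181. -61.   8.] [584. 828. 738.]
side black [261 280  35  22 380] [281.7 289.8] [587.1 101.4  20.6] [181.  59.   1.] [631. 828. 738.]
side black [296 301  12   5  19] [301.2 302.8] [546.1 102.2   5.1] [533. 100.   2.] [557. 106.  11.]
side black [318 308  17   6  27] [326.3 310.3] [492.9 101.    5.9] [478.  98.   3.] [511. 103.  10.]
side 392
[508.25718654 -46.97869865  84.        ]
```

```bash
cat > m.py <<'E'
from h import *
from scipy.optimize import least_squares
np.set_printoptions(suppress=True,precision=1)
def circ(q,r):
    f=lambda c:np.hypot(q[:,0]-c[0],q[:,1]-c[1])-r
    s=least_squares(f,q[:,:2].mean(0)+[5,-5],loss="soft_l1",f_scale=1.5);return s.x,len(q),np.sqrt(np.mean(s.fun**2))
def measure(data,kx=510,ky=-48,cx=592,cy=-46):
    for n,(I,D) in data.items():
        P=cloud(n,D);H=cv2.cvtColor(I,cv2.COLOR_RGB2HSV).astype(int);h,s,v=H[...,0],H[...,1],H[...,2]
        near=lambda x,y,r:np.hypot(P[...,0]-x,P[...,1]-y)<r
        z=P[...,2];red=((h<8)|(h>172))&(s>120)
        m=red&near(kx,ky,30)&(z>80)&(z<90);print(n,"knob top",P[m].mean(0) if m.any() else None,m.sum())
        m=red&near(kx,ky,30)&(z>63)&(z<79);
        if m.sum()>10:print(n,"knob side",circ(P[m],14))
        m=near(cx,cy,40)&(z>56)&(z<78)
        if m.sum()>10:print(n,"sleeve",circ(P[m],22))
        m=near(cx,cy,40)&(z>86)&(z<110);print(n,"drill",P[m].mean(0) if m.any() else None,m.sum())
E
python3 - <<'E'
from m import *
d={n:(lambda z:(z["I"],z["D"]))(np.load(n+"0.npz")) for n in("side","top")}
measure(d)
for n in d:
    P=cloud(n,d[n][1]);m=(np.abs(P[...,0]-600)<120)&(P[...,1]<-130)&(P[...,1]>-320)&(P[...,2]>35)&(P[...,2]<300)
    q=P[m];print(n,"bottle",len(q),np.percentile(q,[3,50,97],axis=0))
    m=(P[...,0]>475)&(P[...,0]<700)&(P[...,1]>-220)&(P[...,1]<130)&(P[...,2]>9)&(P[...,2]<15);q=P[m];r=cv2.minAreaRect(q[:,:2].astype(np.float32));print(n,"plate",r)
    m=(P[...,0]>475)&(P[...,0]<560)&(P[...,1]>-180)&(P[...,1]<80)&(P[...,2]>23)&(P[...,2]<29);q=P[m];r=cv2.minAreaRect(q[:,:2].astype(np.float32));print(n,"strip",r)
E
```

```text
side knob top [508.6 -45.   83.4] 88
side knob side (array([509.8, -48.3]), 88, np.float64(1.407768506860286))
side sleeve (array([594.6, -45.5]), 221, np.float64(2.097961766900118))
side drill [593.  -42.3  92. ] 60
top knob top [509.5 -48.6  83. ] 69
top sleeve (array([593.7, -44.1]), 87, np.float64(6.465061567301421))
top drill [594.1 -46.1  91.8] 41
side bottle 1913 [[ 601.6 -304.8   37.3]
 [ 626.2 -274.2  120.4]
 [ 661.8 -187.1  224.7]]
side plate ((556.7737426757812, -45.79109191894531), (163.91981506347656, 304.85101318359375), 1.3091284036636353)
side strip ((504.5357666015625, -47.92639923095703), (57.389095306396484, 216.4388885498047), 1.6108471155166626)
top bottle 1108 [[ 595.9 -314.4   37.2]
 [ 629.2 -282.9  157.6]
 [ 662.7 -184.9  229.8]]
top plate ((556.4898681640625, -47.62713623046875), (164.1706085205078, 296.9486083984375), 1.8782378435134888)
top strip ((504.4917297363281, -49.037689208984375), (56.86723327636719, 207.57138061523438), 1.301310420036316)
```

Call:
step_arm(deltas=[[0.65,0.054,-0.0425,0,0],[0.65,0.054,-0.0425,0,0],[0.65,0.054,-0.0425,0,0],[0.65,0.054,-0.0425,0,0],[0.65,0.054,-0.0425,0,0],[0.65,0.054,-0.0425,0,0],[0.65,0.054,-0.0425,0,0],[0.65,0.054,-0.0425,0,0]])

```text
time: 0.9
tool_pos: [312.8, -272.8, 237.5]
tcp_rot: [-3.141, 0.0, 0.304]
contact_force: [-1.0, -0.2, 0.3]
grip_width: 59.7
finger_force: 0.0
```

Call:
step_arm(deltas=[[0.65,0.054,-0.0425,0,0],[0.65,0.054,-0.0425,0,0],[0.65,0.054,-0.0425,0,0],[0.65,0.054,-0.0425,0,0],[0.65,0.054,-0.0425,0,0],[0.65,0.054,-0.0425,0,0],[0.65,0.054,-0.0425,0,0],[0.65,0.054,-0.0425,0,0]])

```text
time: 1.7
tool_pos: [468.0, -45.9, 237.5]
tcp_rot: [-3.141, 0.001, 0.304]
contact_force: [0.4, -0.0, -0.1]
grip_width: 60.0
finger_force: 0.0
```

Call:
step_arm(deltas=[[0.65,0,0,0,-0.09],[0.65,0,0,0,-0.09],[0.65,0,0,0,-0.09],[0.65,0,0,0,-0.09],[0.65,0,0,0,-0.09],[0.65,0,0,0,-0.09],[0.65,0,0,0,-0.09]])

```text
time: 2.4
tool_pos: [467.3, -47.2, 237.3]
tcp_rot: [-3.141, 0.0, 1.299]
contact_force: [0.2, -0.0, -0.1]
grip_width: 59.8
finger_force: 0.0
```

Call:
step_arm(deltas=[[0.65,0,0,0,-0.09],[0.65,0,0,0,-0.09],[0.65,0,0,0,-0.09],[0.65,0,0,0,-0.09],[0.65,0,0,0,-0.09],[0.65,0,0,0,-0.09],[0.65,0,0,0,-0.04]])

```text
time: 3.1
tool_pos: [467.3, -47.2, 237.3]
tcp_rot: [-3.141, -0.001, 2.209]
contact_force: [-0.8, -0.7, 0.4]
grip_width: 59.6
finger_force: 0.0
```

Call:
step_arm(deltas=[[0.65,-0.0375,0.0515,0,0],[0.65,-0.0375,0.0515,0,0],[0.65,-0.0375,0.0515,0,0],[0.65,-0.0375,0.0515,0,0],[0.65,0,0,0.06,0],[0.65,0,0,0.06,0],[0.65,0,0,0.054,0],[0.65,0,0,0,0]])

```text
time: 3.9
tool_pos: [592.4, -46.3, 146.4]
tcp_rot: [-3.136, -0.007, 2.204]
contact_force: [-0.2, 0.1, 0.4]
grip_width: 59.7
finger_force: 0.0
```

```bash
python3 - <<'E'
from m import *
d={n:save(n,n+"1") for n in("side","top")};measure(d)
I=d["side"][0][140:320,220:460];J=d["top"][0][170:290,260:420]
cv2.imwrite("pics/c1.png",np.hstack([cv2.resize(I,(480,360)),cv2.resize(J,(320,360))])[:,:,::-1])
o=bot.get_obs();print(o["tool_pos"],o["tcp_rot"])
E
```

```text
side knob top [509.1 -44.2  83.3] 88
side knob side (array([509.7, -48.6]), 80, np.float64(1.4963384967731235))
side sleeve (array([594.5, -45.3]), 219, np.float64(1.6751879059550114))
side drill [593.  -42.4  91.9] 61
top knob top None 0
top drill None 0
[595.  -46.8 150.9] [-3.1 -0.   2.2]
```

View pics/c1.png

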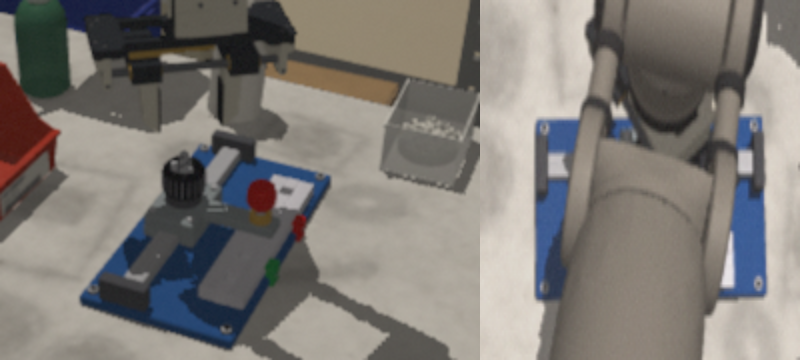

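The crop shows the open fingers standing over the chuck, with knob and drill undisturbed. I'll go down and grip the sleeve.

Call:
step_arm(deltas=[[0.65,0.002,0,0.04,0],[0.65,0,0,0.04,0],[0.65,0,0,0.04,0],[0.65,0,0,0.034,0],[0.65,0,0,0.024,0],[0.65,0,0,0,0],[0.65,0,0,0,0]])

```text
time: 4.7
tool_pos: [595.2, -46.1, 62.9]
tcp_rot: [3.14, 0.001, 2.204]
contact_force: [0.8, -0.2, -0.1]
grip_width: 59.4
finger_force: 0.0
```

Call:
step_arm(deltas=[[0.4,0,0,0,0],[0.2,0,0,0,0],[0.2,0,0,0,0],[0.2,0,0,0,0],[0.2,0,0,0,0]])

```text
time: 5.2
tool_pos: [596.7, -45.8, 62.9]
tcp_rot: [3.137, 0.004, 2.204]
contact_force: [7.1, 2.4, -0.2]
grip_width: 43.2
finger_force: 30.0
```

Call:
step_arm(deltas=[[0.2,0,0.004,0,0],[0.2,0,0,0,0]])

```text
time: 5.4
tool_pos: [596.7, -45.3, 62.8]
tcp_rot: [3.141, 0.002, 2.204]
contact_force: [-0.2, -1.1, 6.6]
grip_width: 43.3
finger_force: 30.0
```

Centred. Now I'll turn the sleeve clockwise in two parts.

Call:
step_arm(deltas=[[0.2,0,0,0,0.07],[0.2,0,0,0,0.07],[0.2,0,0,0,0.07],[0.2,0,0,0,0.07],[0.2,0,0,0,0.07],[0.2,0,0,0,0.07],[0.2,0,0,0,0]])

```text
time: 6.1
tool_pos: [597.2, -45.1, 62.8]
tcp_rot: [3.139, 0.001, 1.544]
contact_force: [1.7, -0.9, 6.0]
grip_width: 43.1
finger_force: 30.0
```

```bash
python3 - <<'E'
from m import *
o=bot.get_obs();print(o["tool_pos"],o["tcp_rot"][2],o["moment"],o["contact_force"],o["joint_positions"])
E
```

```text
[597.2 -45.1  62.8] 1.5436684878342244 [-0.3 -0.3 -0.1] [ 1.7 -0.9  6. ] [-0.2  0.7  1.5 -0.   1.  -0.2]
```

Call:
step_arm(deltas=[[0.2,0,0,0,0.07],[0.2,0,0,0,0.07],[0.2,0,0,0,0.07],[0.2,0,0,0,0]])

```text
time: 6.5
tool_pos: [597.4, -45.2, 62.8]
tcp_rot: [3.138, -0.0, 1.216]
contact_force: [3.7, -1.7, 5.5]
grip_width: 42.9
finger_force: 30.0
```

```bash
python3 - <<'E'
from m import *
o=bot.get_obs();print(o["tool_pos"],o["tcp_rot"][2],o["moment"][2],o["tau"][5],o["contact_force"])
E
```

```text
[597.4 -45.2  62.8] 1.2155803232516704 0.10115165898553133 1.016218587756157 [ 3.7 -1.7  5.5]
```

Call:
step_arm(deltas=[[0.2,0,0,0,0.07],[0.2,0,0,0,0.07],[0.2,0,0,0,0.06],[0.2,0,0,0,0]])

```text
time: 6.9
tool_pos: [597.6, -45.3, 62.8]
tcp_rot: [3.138, -0.001, 0.903]
contact_force: [4.7, -2.7, 4.3]
grip_width: 42.9
finger_force: 30.0
```

```bash
python3 - <<'E'
from m import *
o=bot.get_obs();print(o["tool_pos"],o["tcp_rot"][2],o["moment"][2],o["tau"][5],o["contact_force"])
d={n:save(n,n+"2") for n in("side",)};measure(d)
E
```

```text
[597.6 -45.3  62.8] 0.9032599565618269 0.34928388211930783 1.2307533994317055 [ 4.7 -2.7  4.3]
side knob top [508.8 -44.9  83.4] 89
side knob side (array([510.1, -48.9]), 82, np.float64(1.6690964123162193))
side sleeve (array([581.6, -40. ]), 200, np.float64(8.323301473753546))
side drill [612.1 -48.7 100.1] 13
```

Call:
step_arm(deltas=[[0.2,0,0,0,0.04],[0.2,0,0,0,0.03],[0.2,0,0,0,0]])

```text
time: 7.25
tool_pos: [598.0, -45.0, 62.8]
tcp_rot: [3.137, -0.003, 0.795]
contact_force: [6.5, -0.9, 3.9]
grip_width: 42.9
finger_force: 30.0
```

```bash
python3 - <<'E'
from m import *
o=bot.get_obs();print(o["tool_pos"],o["tcp_rot"][2],o["moment"],o["tau"][5],o["contact_force"])
I,D=save("side","side3")
cv2.imwrite("pics/c3.png",cv2.resize(I[170:290,240:400],(800,600),interpolation=cv2.INTER_CUBIC)[:,:,::-1])
E
```

```text
[598.  -45.   62.8] 0.795374456512622 [-0.1 -1.   0.5] 0.9807521849870682 [ 6.5 -0.9  3.9]
```

View pics/c3.png

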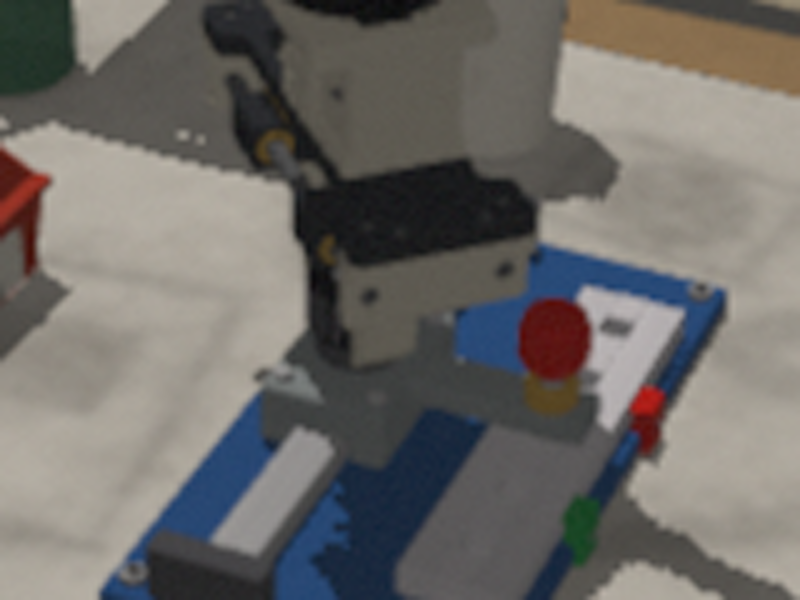

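Call:
step_arm(deltas=[[0.2,0,0,0,0.04],[0.2,0,0,0,0.03],[0.2,0,0,0,0]])

```text
time: 7.6
tool_pos: [598.0, -45.2, 62.8]
tcp_rot: [3.137, -0.003, 0.685]
contact_force: [6.3, -2.2, 4.1]
grip_width: 42.4
finger_force: 30.0
```

```bash
python3 - <<'E'
from m import *
np.set_printoptions(precision=3)
o=bot.get_obs();print(o["tool_pos"],o["tcp_rot"],o["moment"],o["tau"][5],o["contact_force"])
E
```

```text
[597.983 -45.234  62.819] [ 3.137 -0.003  0.685] [-0.312 -0.941  0.52 ] 0.9066865593194962 [ 6.343 -2.164  4.064]
```

Call:
step_arm(deltas=[[0.6,0,0,0,0],[0.6,0,0,0,0],[0.6,0,0,0,-0.08],[0.6,0,0,0,-0.08],[0.6,0,0,0,-0.08],[0.6,0,0,0,-0.08],[0.6,0,0,0,-0.08],[0.6,0,0,0,0]])

```text
time: 8.4
tool_pos: [594.9, -44.4, 60.9]
tcp_rot: [-3.139, 0.0, 1.312]
contact_force: [0.0, -0.8, -0.2]
grip_width: 55.2
finger_force: 0.0
```

```bash
python3 - <<'E'
from m import *
np.set_printoptions(precision=3)
o=bot.get_obs();print(o["tool_pos"],o["tcp_rot"],o["moment"],o["tau"][5],o["contact_force"])
E
```

```text
[594.911 -44.447  60.947] [-3.139  0.     1.312] [ 0.008 -0.067 -0.01 ] -1.331162229180336 [ 0.021 -0.753 -0.187]
```

Call:
step_arm(deltas=[[0.2,0,0,0,0],[0.2,0,0,0,0],[0.2,0,0,0,0],[0.2,0,0,0,0]])

```text
time: 8.8
tool_pos: [597.3, -45.1, 61.5]
tcp_rot: [3.139, -0.0, 1.307]
contact_force: [6.6, -1.3, -5.3]
grip_width: 43.3
finger_force: 30.0
```

```bash
python3 - <<'E'
from m import *
np.set_printoptions(precision=3)
o=bot.get_obs();print(o["tool_pos"],o["tcp_rot"],o["moment"],o["tau"][5],o["contact_force"])
E
```

```text
[597.271 -45.092  61.469] [ 3.139 -0.     1.307] [-0.127 -0.782 -0.031] 0.004150033055339009 [ 6.581 -1.3   -5.287]
```

Call:
step_arm(deltas=[[0.2,0,0.005,0,0],[0.2,0,0,0,0.04],[0.2,0,0,0,0]])

```text
time: 9.1
tool_pos: [597.4, -45.1, 61.4]
tcp_rot: [-3.139, 0.0, 1.245]
contact_force: [-3.0, 1.4, 1.8]
grip_width: 43.2
finger_force: 30.0
```

```bash
python3 - <<'E'
from m import *
np.set_printoptions(precision=3)
o=bot.get_obs();print(o["tool_pos"],o["tcp_rot"],o["moment"],o["tau"][5],o["contact_force"])
E
```

```text
[597.445 -45.136  61.427] [-3.139  0.     1.245] [0.11  0.448 0.092] 0.692676231265068 [-2.999  1.38   1.767]
```

Call:
step_arm(deltas=[[0.2,0,0,0,0.05],[0.2,0,0,0,0.03],[0.2,0,0,0,0]])

```text
time: 9.4
tool_pos: [597.5, -45.2, 61.4]
tcp_rot: [-3.14, 0.001, 1.122]
contact_force: [-3.6, 1.3, 1.5]
grip_width: 43.3
finger_force: 30.0
```

```bash
python3 - <<'E'
from m import *
np.set_printoptions(precision=3)
o=bot.get_obs();print(o["tool_pos"],o["tcp_rot"],o["moment"],o["tau"][5],o["contact_force"])
E
```

```text
[597.534 -45.172  61.432] [-3.14   0.001  1.122] [0.154 0.584 0.275] 0.7523426413536072 [-3.629  1.309  1.464]
```

Call:
step_arm(deltas=[[0.2,0,0,0,0.06],[0.2,0,0,0,0.06],[0.2,0,0,0,0]])

```text
time: 9.7
tool_pos: [597.7, -45.3, 61.5]
tcp_rot: [-3.14, 0.001, 0.933]
contact_force: [-3.4, 0.9, 0.5]
grip_width: 43.3
finger_force: 30.0
```

```bash
python3 - <<'E'
from m import *
np.set_printoptions(precision=3)
o=bot.get_obs();print(o["tool_pos"],o["tcp_rot"],o["moment"],o["tau"][5],o["contact_force"])
E
```

```text
[597.709 -45.253  61.45 ] [-3.14   0.001  0.933] [0.17  0.625 0.362] 1.2388401478528976 [-3.36   0.857  0.537]
```

Call:
step_arm(deltas=[[0.2,0,0,0,0.06],[0.2,0,0,0,0.06],[0.2,0,0,0,0]])

```text
time: 10.0
tool_pos: [597.7, -45.4, 61.5]
tcp_rot: [-3.14, 0.001, 0.746]
contact_force: [-6.0, 0.3, 1.7]
grip_width: 42.9
finger_force: 30.0
```

```bash
python3 - <<'E'
from m import *
np.set_printoptions(precision=3)
o=bot.get_obs();print(o["tool_pos"],o["tcp_rot"],o["moment"],o["tau"][5],o["contact_force"])
E
```

```text
[597.723 -45.382  61.526] [-3.14   0.001  0.746] [-0.053  0.744  0.316] 1.2566197291016579 [-5.955  0.262  1.651]
```

Call:
step_arm(deltas=[[0.6,-0.0015,-0.0015,0,0],[0.6,0,0,0,0],[0.6,0,0,0,-0.08],[0.6,0,0,0,-0.08],[0.6,0,0,0,-0.08],[0.6,0,0,0,-0.08],[0.6,0,0,0,-0.08],[0.6,0,0,0,-0.08]])

```text
time: 10.8
tool_pos: [598.2, -45.6, 62.0]
tcp_rot: [3.14, 0.0, 1.504]
contact_force: [-0.1, -0.2, 0.3]
grip_width: 54.8
finger_force: 0.0
```

Call:
step_arm(deltas=[[0.2,0,0,0,0],[0.2,0,0,0,0],[0.2,0,0,0,0],[0.2,0,0,0,0],[0.2,0,0,0,0.06],[0.2,0,0,0,0.06]])

```text
time: 11.4
tool_pos: [597.3, -45.5, 61.9]
tcp_rot: [3.141, 0.001, 1.306]
contact_force: [-2.4, -0.9, 2.7]
grip_width: 42.8
finger_force: 30.0
```

```bash
python3 - <<'E'
from m import *
np.set_printoptions(precision=3)
o=bot.get_obs();print(o["tool_pos"],o["tcp_rot"],o["moment"],o["tau"][5],o["contact_force"])
E
```

```text
[597.314 -45.477  61.862] [3.141 0.001 1.306] [-0.115  0.278  0.537] -0.7374732568860054 [-2.43  -0.871  2.669]
```

Call:
step_arm(deltas=[[0.2,0,0,0,0.06],[0.2,0,0,0,0.06]])

```text
time: 11.6
tool_pos: [597.4, -45.5, 61.9]
tcp_rot: [3.141, 0.001, 1.117]
contact_force: [-2.7, -0.8, 1.9]
grip_width: 43.1
finger_force: 30.0
```

```bash
python3 - <<'E'
from m import *
np.set_printoptions(precision=3)
o=bot.get_obs();print(o["tool_pos"],o["tcp_rot"],o["moment"],o["tau"][5],o["contact_force"])
E
```

```text
[597.365 -45.526  61.864] [3.141 0.001 1.117] [-0.114  0.257  0.722] -0.5123650655150414 [-2.673 -0.838  1.906]
```

Call:
step_arm(deltas=[[0.2,0,0,0,0.06],[0.2,0,0,0,0.06]])

```text
time: 11.8
tool_pos: [597.5, -45.5, 62.0]
tcp_rot: [3.141, 0.001, 0.93]
contact_force: [-1.5, -0.6, 3.1]
grip_width: 43.2
finger_force: 30.0
```

```bash
python3 - <<'E'
from m import *
np.set_printoptions(precision=3)
o=bot.get_obs();print(o["tool_pos"],o["tcp_rot"],o["moment"],o["tau"][5],o["contact_force"])
E
```

```text
[597.479 -45.489  61.953] [3.141 0.001 0.93 ] [-0.046  0.242  0.957] -0.26651205494999886 [-1.548 -0.611  3.062]
```

Torque climbs to nearly 1 N·m, so the drill is clamped. I'll release and move over the knob.

Call:
step_arm(deltas=[[0.65,0,0,0,0],[0.65,0,0,0,0],[0.65,0,0,0,0],[0.65,0,0,-0.03,0],[0.65,0,0,-0.05,0],[0.65,0,0,-0.05,0],[0.65,0,0,-0.05,0],[0.65,0,0,0,0]])

```text
time: 12.6
tool_pos: [599.5, -45.7, 155.4]
tcp_rot: [3.135, -0.003, 0.933]
contact_force: [-0.1, 0.8, -0.1]
grip_width: 60.0
finger_force: 0.0
```

Call:
step_arm(deltas=[[0.65,-0.035,-0.0445,0,0],[0.65,-0.035,-0.0445,0,0],[0.65,-0.035,-0.0445,0,0],[0.65,0,0,0,0]])

```text
time: 13.0
tool_pos: [508.9, -47.3, 150.7]
tcp_rot: [-3.138, 0.002, 0.932]
contact_force: [-0.7, -0.2, -0.4]
grip_width: 59.8
finger_force: 0.0
```

Call:
step_arm(deltas=[[0.65,0,0,0,0.082],[0.65,0,0,0,0.082],[0.65,0,0,0,0.082],[0.65,0,0,0,0.082],[0.65,0,0,0,0.082],[0.65,0,0,0,0.082],[0.65,0,0,0,0.082],[0.65,0,0,0,0]])

```text
time: 13.8
tool_pos: [513.0, -47.7, 151.1]
tcp_rot: [-3.142, 0.0, 0.03]
contact_force: [0.8, 0.0, 0.3]
grip_width: 59.6
finger_force: 0.0
```

```bash
python3 - <<'E'
from m import *
d={n:save(n,n+"4") for n in("side",)};measure(d)
cv2.imwrite("pics/c4.png",cv2.resize(d["side"][0][170:290,240:400],(800,600),interpolation=cv2.INTER_CUBIC)[:,:,::-1])
o=bot.get_obs();print(o["tool_pos"],o["tcp_rot"])
E
```

```text
side knob top [509.1 -44.8  83.2] 88
side knob side (array([509.8, -48.6]), 84, np.float64(1.7292171264296108))
side sleeve (array([594.9, -46. ]), 213, np.float64(1.8568278703513084))
side drill [593.9 -42.   92.3] 58
[512.9 -47.8 151.2] [-3.1  0.   0. ]
```

View pics/c4.png

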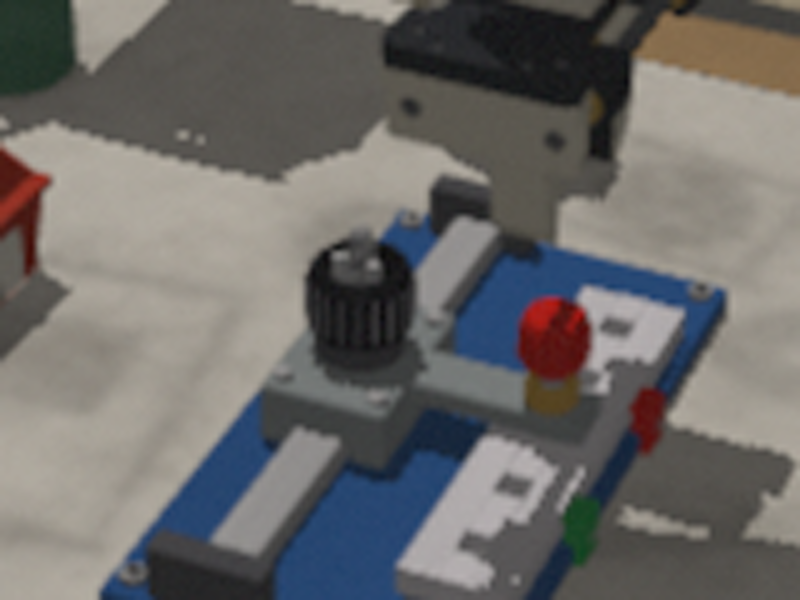

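The drill is upright with the jaws closed on it, and the gripper stands above the knob. Next I descend and grip it.

Call:
step_arm(deltas=[[0.6,0,0,0.05,0],[0.6,0,0,0.05,0],[0.6,0,0,0.04,0],[0.6,0,0,0.03,0],[0.6,0,0,0,0],[0.6,0,0,0,0]])

```text
time: 14.45
tool_pos: [512.7, -47.8, 66.7]
tcp_rot: [-3.142, 0.0, 0.032]
contact_force: [-0.9, -0.6, 0.0]
grip_width: 55.1
finger_force: 0.0
```

Call:
step_arm(deltas=[[0.3,0,0,0,0],[0.1,0,0,0,0],[0.1,0,0,0,0],[0.1,0,0,0,0],[0.1,0,0,0,0],[0.1,0,0,0,0]])

```text
time: 15.05
tool_pos: [512.8, -47.9, 67.1]
tcp_rot: [3.141, -0.001, 0.031]
contact_force: [-0.5, -0.8, 3.6]
grip_width: 26.7
finger_force: 30.0
```

Call:
step_arm(deltas=[[0.1,0,0,-0.01,0],[0.1,0,0,-0.01,0],[0.1,0,0,-0.01,0],[0.1,0,0,-0.01,0],[0.1,0,0,0,0],[0.1,0,0,0,0],[0.1,0,0,0,0]])

```text
time: 15.75
tool_pos: [512.6, -47.8, 86.6]
tcp_rot: [3.141, -0.0, 0.03]
contact_force: [4.8, -1.6, -9.6]
grip_width: 26.9
finger_force: 30.0
```

```bash
python3 - <<'E'
from m import *
d={n:save(n,n+"5") for n in("side",)}
cv2.imwrite("pics/c5.png",cv2.resize(d["side"][0][170:290,240:400],(800,600),interpolation=cv2.INTER_CUBIC)[:,:,::-1])
o=bot.get_obs();print(o["tool_pos"],o["contact_force"])
E
```

```text
[512.6 -47.8  86.6] [ 4.1 -2.  -8. ]
```

View pics/c5.png

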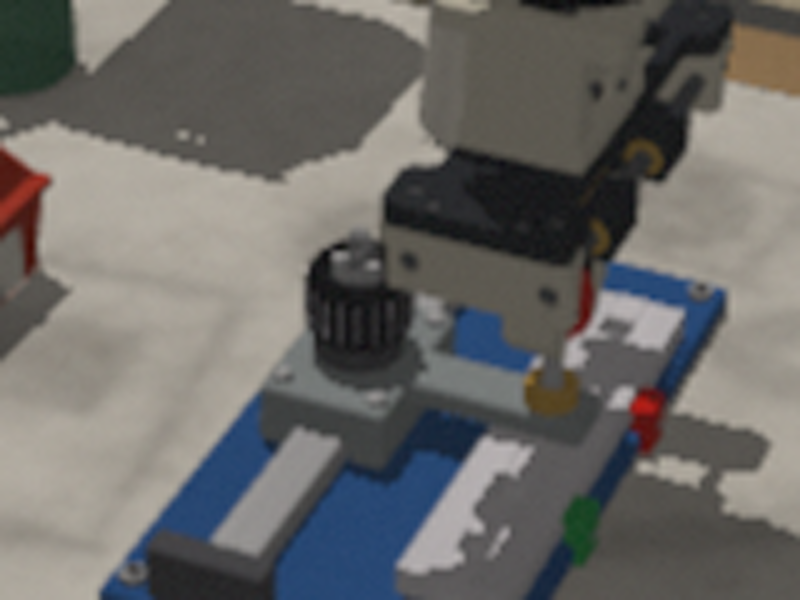

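The knob is lifted with the rod visible, and the force of about 8 N matches the spring at the top. Sliding 40 mm towards green (+y) now.

Call:
step_arm(deltas=[[0.1,0,-0.01,0,0],[0.1,0,-0.01,0,0],[0.1,0,-0.01,0,0],[0.1,0,-0.01,0,0],[0.1,0,-0.01,0,0],[0.1,0,-0.01,0,0],[0.1,0,-0.01,0,0],[0.1,0,-0.01,0,0]])

```text
time: 16.6
tool_pos: [511.3, -7.9, 86.6]
tcp_rot: [3.141, -0.0, 0.03]
contact_force: [5.2, -4.2, -7.9]
grip_width: 26.7
finger_force: 30.0
```

Call:
step_arm(deltas=[[0.1,0,0,0,0],[0.1,0,0,0,0],[0.1,0,0,0,0]])

```text
time: 16.9
tool_pos: [511.3, -7.2, 86.6]
tcp_rot: [-3.141, -0.0, 0.03]
contact_force: [4.2, 2.0, -8.1]
grip_width: 26.5
finger_force: 30.0
```

Call:
step_arm(deltas=[[0.1,0,0,0.008,0],[0.1,0,0,0.008,0],[0.1,0,0,0.008,0],[0.1,0,0,0.008,0],[0.1,0,0,0.007,0],[0.1,0,0,0.002,0],[0.1,0,0,0,0],[0.1,0,0,0,0]])

```text
time: 17.7
tool_pos: [511.5, -7.5, 67.1]
tcp_rot: [-3.141, -0.001, 0.03]
contact_force: [0.7, 3.0, 6.1]
grip_width: 26.7
finger_force: 30.0
```

```bash
python3 - <<'E'
from m import *
d={n:save(n,n+"6") for n in("side",)}
measure(d,511.5,-7,593.4,-4)
cv2.imwrite("pics/c6.png",cv2.resize(d["side"][0][170:290,240:400],(800,600),interpolation=cv2.INTER_CUBIC)[:,:,::-1])
o=bot.get_obs();print(o["tool_pos"],o["contact_force"],o["finger_force"])
E
```

```text
side knob top [497.7  -6.1  83.8] 10
side knob side (array([509. ,  -5.7]), 13, np.float64(0.8891218139365015))
side sleeve (array([592.7,  -5.1]), 150, np.float64(3.2232464794276616))
side drill [593.4  -1.1  92.2] 58
[511.4  -7.6  67.1] [0.9 2.9 6.6] 30.00090104411356
```

View pics/c6.png

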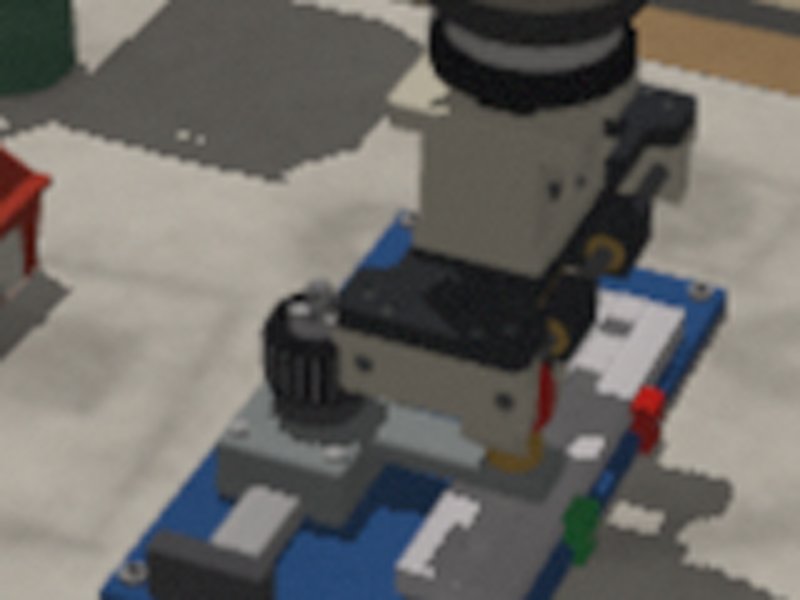

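The knob is back at its home height (tool 67.1 mm, as when gripped), bottomed with a firm push, and the drill is upright.

```bash
python3 -c "
from plant import bot
print(bot.close_job())"
```

```text
the job is handed in; nothing more can be done
None
```

I handed the job in at about 18 s; the hand-in returned no verdict. I turned the chuck sleeve clockwise until its torque reached nearly 1 N·m, moved the carriage 40 mm to the green-tagged hole, and let the pin down, with the gripper still holding the knob. The jaw forces and pin depth were not measured directly: I judged the drill tight from that torque and the pin home from the knob being back at its starting height.

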